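# Open the cell case and seat the cell that rode up

### The job

Get the battery cell case (the taller of the two grey lidded cases) ready for loading the pack: its latches are undone, so flip the lid up by the finger lip at its front and on past upright, so that it falls back and rests open by itself. Then press down the one cell that has ridden up in its pocket until it is fully home, level with the other five. Nothing is to be picked up: pull no cell out of the case, and leave the flat bit case shut and everything else on the bench where it is.

Things in the scene. Friction and masses are not known exactly. Their poses are not given: they have to be found in the camera images.
- case: Lower half of the cell case: dark grey box, 136 mm (x) by 190 mm (y), rim 80 mm above the bench, too heavy to move. Origin on the bench under its centre; front faces its -x, hinge at +x. The insert (deck at 72 mm) has six pockets at x = -27 or 27, y = -54, 0 or 54 mm, a battery cell in each. Latches already undone. Shut, the case is 128 mm high, the bit case only 55.
- case_lid (a joint): Lid of the cell case: hollow grey shell 46 mm deep, 140 x 194 mm, 0.25 to 0.42 kg. Angle in rad: 0 shut, grows as it swings up and back, 2.0 on the stop in the hinge. The hinge is free, no spring: let go below about 1.2 it falls shut, above about 1.3 it falls open by itself and rests on the stop. Lifting by the lip takes about 2 N.
- lip_edge (a point): Middle of the outer lower edge of the lid's finger lip; frame turns with the lid (shut: x towards the hinge, y along it, z up). The lip, 84 mm wide, 5 mm thick, leaves the lid's front wall just above the rim and slopes outward and 20 deg up for 36 mm. Shut, this edge is 96 mm above the bench and 36 mm in front of the base's front wall, with free space below it.
- lid_hinge (a point): Middle of the lid's hinge line, 74 mm behind the case's centre and 80 mm above the bench; the frame turns with the lid (y along the hinge).
- high_cell_top (a point): Centre of the top face of the cell that has ridden up: bare steel cylinder, 46 mm across, 80 mm high, upright in any one of the six pockets, hidden until the lid is open. z is up. Seated, its top is 92 mm above the bench, level with the other five.
- high_cell (a joint): How far that cell stands above its seat, in m: 0 seated and level with the others, 0.009 to 0.015 at the start. The pocket grips it, so it stays at any height; pushing down takes about 4 N, then it meets the hard floor of the pocket.
- cell_b: One of the five seated cells in the case, same size (46 x 80 mm); origin at the centre of its underside, 12 mm above the bench. Not to be pulled up.
- cell_c: One of the five seated cells in the case, same size (46 x 80 mm); origin at the centre of its underside, 12 mm above the bench. Not to be pulled up.
- cell_d: One of the five seated cells in the case, same size (46 x 80 mm); origin at the centre of its underside, 12 mm above the bench. Not to be pulled up.
- cell_e: One of the five seated cells in the case, same size (46 x 80 mm); origin at the centre of its underside, 12 mm above the bench. Not to be pulled up.
- cell_f: One of the five seated cells in the case, same size (46 x 80 mm); origin at the centre of its underside, 12 mm above the bench. Not to be pulled up.
- loose_cell_1: Loose cell, 46 x 80 mm, standing upright on the bench beside the cases; origin at the centre of its underside. Bystander.
- loose_cell_2: Loose cell, 46 x 80 mm, standing upright on the bench beside the cases; origin at the centre of its underside. Bystander.
- bit_case: Flat driver-bit case, grey plastic, 150 mm (x) by 200 mm (y), only 55 mm high, shut, fixed. Origin on the bench under its centre. It stands on the other side of the bench from the cell case, which of them is left changes. Bystander.
- bit_case_lid (a joint): Lid of the flat driver-bit case, rad, 0 shut. To be left shut.
- tape_roll: Roll of masking tape lying flat, 96 mm across, 24 mm high. Bystander.
- nut_driver: Nut driver lying on the bench in front of the gap between the two cases. Bystander.
- multimeter: Handheld multimeter lying face up, 182 x 89 x 42 mm. Bystander.
- bolt_tray: Small open black tray, 70 x 100 x 35 mm. Bystander.
- busbar: Flat copper busbar, 22 x 120 x 5 mm. Bystander.

How it is judged (in metres and radians):
On the way, in this order (a step that is already met when the one before it is completed fails the run):
1. the lid lies back on its stop, at rest, with the robot off it (value of joint case_lid above 1.85 rad and velocity of joint case_lid between -0.05 and 0.05 rad/s and contact force between each of the fingers, the arm and case below 0.3 N), for 0.3 s.
2. the cell that had ridden up is pressed home by the fingers (value of joint high_cell below 0.002 m and value of joint case_lid above 1.85 rad), for 0.2 s.
At the end, for the whole second after the job is handed in: The case's lid rests open on its stop (over 1.85 rad, still, nothing touching it), the cell that had ridden up is within 2 mm of its seat, the five other cells are within 3 mm of where they were, the flat case is shut and the loose things are within 20 mm of where they were (all of step 2 and velocity of joint case_lid between -0.05 and 0.05 rad/s and value of joint bit_case_lid below 0.05 rad and distance of each of cell_b, cell_c, cell_d, cell_e, cell_f from where it was at the start of the episode below 0.003 m and distance of each of loose_cell_1, loose_cell_2, tape_roll, nut_driver, multimeter, bolt_tray, busbar from where it was at the start of the episode below 0.02 m).
It fails at once if a cell in the case is pulled up (value of joint high_cell above 0.022 m or distance of any of cell_b, cell_c, cell_d, cell_e, cell_f from where it was at the start of the episode above 0.006 m).
It fails at once if the flat bit case is opened (value of joint bit_case_lid above 0.15 rad).
It fails at once if something else on the bench is lifted, knocked over or pushed away (distance of any of loose_cell_1, loose_cell_2, tape_roll, nut_driver, multimeter, bolt_tray, busbar from where it was at the start of the episode above 0.03 m or angle between any of loose_cell_1, loose_cell_2, tape_roll, multimeter, bolt_tray, busbar's own z axis and vertical above 0.35 rad).
It also fails if it takes over 48 s, if anything falls off the work surface, if the arm or the gripper's body presses on something with over 40 N, if the wrist force passes 120 N, or if a joint passes its speed limit or range.

### The arm

A 6-joint arm with a two-finger parallel gripper is mounted at the origin on the work surface. World frame = base frame: x ahead of the robot, y to its left, z up, the work surface at z = 0. Lengths are in m, angles in degrees, forces in N, time in s.
With the tool pointing down it reaches from about 0.25 to 0.725 m from the base axis. Payload 9.7 kg.
Tool frame: the origin (TCP) lies midway between the tips of the shut fingers; the grasp point (between the pads) lies bot.hold_point_z behind it (bot.hold_point_z is the distance from the TCP to the grasp point, in m); z points along the fingers, y is the line along which they close (so a half turn about z gives the same grasp; the last joint's range is limited). The gripper opens to 85 mm and grips with 20 to 120 N. Pads are 22 mm wide; open, the fingers measure 114 mm over their backs; the gripper's body (76 mm by 85 mm) begins 54 mm behind the grasp point. The pads swing forward as they close: fully open they stand 13 mm farther back than shut.
Start: joints at [65.26, 4.979, 10.078, 95.1, 0, 90], TCP at [0.23, 0.5, 0.199] pointing down, gripper open.
Joint ranges: [-179.16, 179.16], [-48.56, 103.87], [-65.8, 70.77], [-126.05, 130.52], [-82.76, 87.17], [-180, 180]. Speed limits (degrees/s): [127.2, 127.2, 147.25, 180, 180, 180].

### API

Orientations are given as [roll, pitch, yaw] about the fixed x, y, z axes, in that order (R = Rz(yaw) Ry(pitch) Rx(roll)).
In Python, from workcell import bot, camera, camera_model, ticket gives the robot as it stands.
- The arm moves only by the tool send_rows, never from a script. Its argument "targets" is text: rows parted by semicolons, each of 5 numbers parted by spaces: the shift along the tool's x, y, z in mm, then the turn about the tool's z in degrees, then the closure in counts, from 0 (fully open) to 255 (shut). A call has 1 to 20 rows; each row is the pose to reach, as a shift and turn from the pose commanded when the call began, along the tool's axes at that moment; what a row does not reach only later rows make up. A row lasts 1/8 s, in which the tool goes at most 62.5 mm and 10.7 degrees, less where a joint would pass 70% of its speed; a pose out of reach is approached as far as the arm can. A call with a gripper value outside its range is refused whole. The fingers move at their own pace and stop on an object; "newtons" is the grip in N (left out, the last holds). Time passes only in rows, so rows that repeat a pose let the fingers close. It gives the time, the measured TCP pose, the force, the opening and the grip force at its end, in the units of the state.
- bot.get_obs(): the state, without advancing time (a new reading comes with each control period).
- camera(name): name is "side" or "top" or "wrist"; returns the picture (384x512x3 uint8, blue, green, red); there is no depth.
- camera_model(name): a dict with "K" (3x3 intrinsics, pixels), "pose" (4x4, takes a point from camera to world coordinates); the wrist camera has in their place "T_tool_cam" (4x4, takes a point from camera to tool coordinates, whose origin is the TCP and whose axes are the flange's). Camera axes: x right, y down, z forward; pixel columns grow to the right and rows downward; lengths in m; the calibration is good to about 2 mm. A picture is of the moment at which its call begins: read the wrist's pose just before it. camera_model takes no time and is no camera call.
- ticket.job_done(): hands the job in; it is judged then, once.
The state is a dict: "time": time; "q": joint angles; "qd": joint speeds; "joint_efforts": joint torques, N m; "ee_pos": TCP position; "tcp_rot": TCP orientation; "wrist_force": force on the tool from outside, world axes, zero at the start; "torque": the same for the moment, N m; "opening": finger opening in m; "grasp_force": force on a finger pad.
Only numpy, scipy, OpenCV 4.12 (cv2) and the standard library are available. Lean on these libraries where they do the work, as an engineer would, in place of code of your own. Each camera call takes 0.05 s, during which the arm holds its last target. There are 200 camera calls.

## Working session

There is one attempt and no reset: what is moved stays moved. The work goes in short steps, Python scripts to look and compute and a tool call to move; the robot and the scene stay as the last step left them, time stands still between calls to the robot, and variables do not carry over. Pictures are saved under pics/ and viewed, at most 10 in all, crops included, and the job is handed in when it is done.

Besides the shell and the picture viewer there is one more tool, called by a JSON object that holds its "op" and its "data", one argument or row to a line. send_rows: Moves the arm, as the interface text tells. Its arguments: {"type":"object","properties":{"targets":{"type":"string"},"newtons":{"type":"number"}},"required":["targets"]}

```bash
mkdir -p pics
python3 - <<'E'
from workcell import bot,camera,camera_model
import cv2,numpy as np
o=bot.get_obs();print(o['ee_pos'],o['tcp_rot'],bot.hold_point_z)
for n in('top','side'):
    cv2.imwrite(f'pics/{n}0.png',camera(n));m=camera_model(n);print(n,np.round(m['K'],1).tolist(),np.round(m['pose'],3).tolist())
print(camera_model('wrist'))
a=[cv2.imread(f'pics/{n}0.png') for n in('top','side')]
E
```

```text
[0.23004973 0.49926244 0.19797188] [-1.79922355e+02  4.29457120e-04  1.55261131e+02] 0.0187
top [[362.8, 0.0, 255.7], [0.0, 362.8, 188.5], [0.0, 0.0, 1.0]] [[-0.025, -0.985, 0.173, 0.341], [-1.0, 0.025, -0.001, 0.016], [-0.003, -0.173, -0.985, 1.171], [0.0, 0.0, 0.0, 1.0]]
side [[432.3, 0.0, 256.0], [0.0, 432.3, 187.5], [0.0, 0.0, 1.0]] [[0.751, -0.434, 0.497, -0.065], [-0.66, -0.51, 0.552, -0.64], [0.013, -0.743, -0.669, 0.886], [0.0, 0.0, 0.0, 1.0]]
{'K': array([[267.81605749,   0.        , 255.54951781],
       [  0.        , 267.81605749, 195.12757431],
       [  0.        ,   0.        ,   1.        ]]), 'T_tool_cam': array([[-3.65390785e-04, -9.45476341e-01, -3.25690582e-01,
         8.46966079e-02],
       [ 9.99999905e-01, -4.23445299e-04,  1.07361907e-04,
        -5.99760342e-04],
       [-2.39420289e-04, -3.25690512e-01,  9.45476405e-01,
        -1.75464734e-01],
       [ 0.00000000e+00,  0.00000000e+00,  0.00000000e+00,
         1.00000000e+00]])}
```

View pics/top0.png

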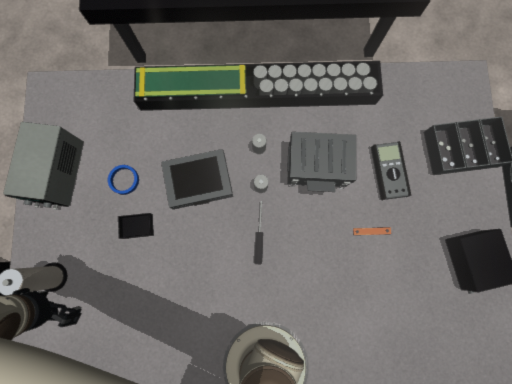

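View pics/side0.png

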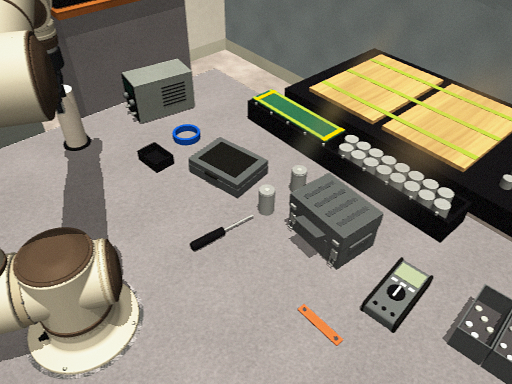

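The cell case is on the right: lid near (322,158) and lip near (321,186) in the top view. The bit case is on the left at (197,179), and the loose cells are at (260,141) and (261,183).

```bash
cat > h.py <<'E'
import numpy as np,cv2
from workcell import bot,camera,camera_model
from scipy.spatial.transform import Rotation as Ro
def cam(n,o=None):
    m=camera_model(n)
    if n!='wrist': return m['K'],m['pose']
    o=o or bot.get_obs();T=np.eye(4);T[:3,:3]=Ro.from_euler('xyz',o['tcp_rot'],degrees=True).as_matrix();T[:3,3]=o['ee_pos']
    return m['K'],T@m['T_tool_cam']
def ray(KP,uv,z):
    K,P=KP;d=P[:3,:3]@np.linalg.solve(K,[*uv,1]);return P[:3,3]+d*(z-P[2,3])/d[2]
def proj(KP,X):
    K,P=KP;c=P[:3,:3].T@(np.array(X)-P[:3,3]);u=K@c;return u[:2]/u[2]
def tool(o,X): # offset of world point in tool axes, mm
    return Ro.from_euler('xyz',o['tcp_rot'],degrees=True).as_matrix().T@(np.array(X)-o['ee_pos'])*1000
E
python3 - <<'E'
from h import *
a=cv2.imread('pics/top0.png')[120:205,230:370];b=cv2.imread('pics/side0.png')[160:275,250:400]
a=cv2.resize(a,(420*800//800,255),interpolation=2);b=cv2.resize(b,(450,345),interpolation=2)
c=np.zeros((600,450,3),np.uint8);c[:255,:420]=a;c[255:]=b;cv2.imwrite('pics/crop.png',c)
E
```

```text
(no output)
```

View pics/crop.png

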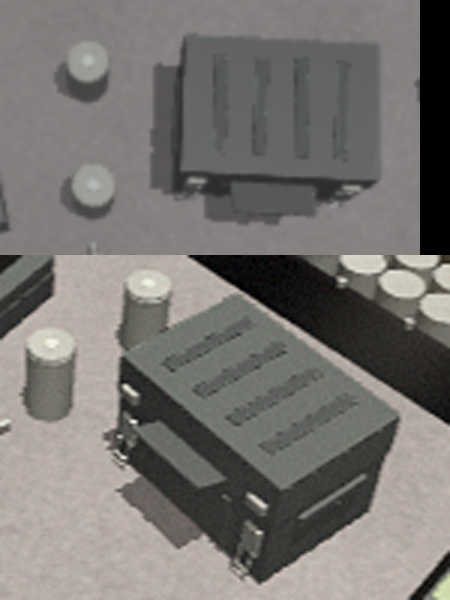

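The crop shows the lid's top corners in the top view at about (186,37), (379,45), (378,181) and (183,170), crop scale 3. The lip's outer edge runs from (231,209) to (313,214).

Run:
```python
from h import *
t=cam('top')
f=lambda p,z:ray(t,(230+p[0]/3,120+p[1]/3),z)
C=[f(p,.128) for p in((186,37),(379,45),(378,181),(183,170))]
for c in C:print(c.round(3))
print('c',np.mean(C,0).round(4),'lip',f((231,209),.1).round(3),f((313,214),.1).round(3))
s=cam('side');g=lambda p,z:ray(s,(250+p[0]/3,160+(p[1]-255)/3),z)
S=[g(p,.128) for p in((240,296),(398,418),(282,490),(122,354))]
for c in S:print(c.round(3))
print(np.mean(S,0).round(4), g((195,488),.098).round(3),g((137,424),.098).round(3))
for p in((88,55),(93,180)):print('loose',f(p,.08).round(3))
```

```text
[ 0.692 -0.098  0.128]
[ 0.678 -0.29   0.128]
[ 0.54  -0.279  0.128]
[ 0.556 -0.089  0.128]
c [ 0.6167 -0.1889  0.128 ] lip [ 0.521 -0.138  0.1  ] [ 0.514 -0.22   0.1  ]
[ 0.689 -0.103  0.128]
[ 0.671 -0.291  0.128]
[ 0.538 -0.28   0.128]
[ 0.553 -0.089  0.128]
[ 0.6128 -0.1908  0.128 ] [ 0.51  -0.219  0.098] [ 0.525 -0.137  0.098]
loose [ 0.691 -0.     0.08 ]
loose [ 0.558 -0.002  0.08 ]
```

Run:
```python
from h import *
print(tool(bot.get_obs(),(.455,-.175,.2)).round(0))
```

```text
[-486. -518.   -1.]
```

{"op": "send_rows", "data": {
  "targets": "-40 -43 0 -2 60; -81 -86 0 -5 120; -121 -129 0 -7 255; -162 -173 0 -10 255; -202 -216 0 -12 255; -243 -259 0 -15 255; -283 -302 0 -17 255; -324 -345 0 -20 255; -364 -388 0 -20 255; -405 -432 0 -20 255; -445 -475 0 -20 255; -486 -518 0 -20 255; -486 -518 0 -20 255; -486 -518 0 -20 255; -486 -518 0 -20 255"
}}

```text
time: 1.98
ee_pos: [0.4546, -0.1733, 0.1989]
tcp_rot: [180.0, 0.0, 175.3]
wrist_force: [-0.2, -0.1, 0.5]
opening: 0.0
grasp_force: 0.0
```

Run:
```python
from h import *
o=bot.get_obs();print(o['time'],o['ee_pos'],o['tcp_rot'],o['opening'],o['wrist_force'])
im=camera('wrist');K=cam('wrist',o)
for X in((.5165,-.179,.098),(.521,-.138,.098),(.514,-.22,.098)):print(proj(K,X).round())
cv2.imwrite('pics/w1.png',im)
```

```text
1.975 [ 0.45461612 -0.17327142  0.19891951] [1.79997238e+02 1.40211467e-02 1.75340207e+02] 5.926414893540117e-07 [-0.21992303 -0.08670615  0.4873384 ]
[255. 237.]
[291. 238.]
[220. 238.]
```

View pics/w1.png

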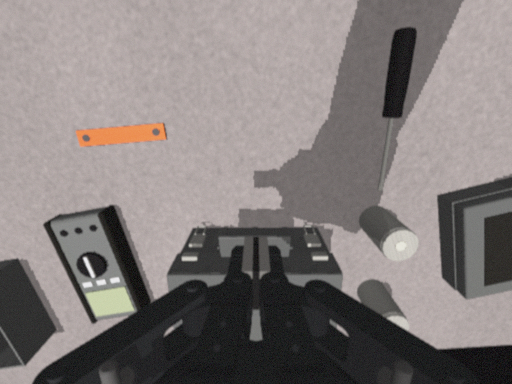

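The lip shows at about (220–291, 238), where I projected it. The fingers stand squarely in front of it.

{"op": "send_rows", "data": {
  "targets": "0 0 60 0 255; 0 0 118 0 255; -25 0 118 0 255; -40 0 118 0 255; -45 0 118 0 255; -48 0 118 0 255; -50 0 118 0 255; -50 0 118 0 255; -50 0 118 0 255"
}}

```text
time: 3.15
ee_pos: [0.5045, -0.1785, 0.0808]
tcp_rot: [-180.0, 0.0, 175.2]
wrist_force: [-0.4, 0.5, 0.4]
opening: -0.0002
grasp_force: 0.0
```

{"op": "send_rows", "data": {
  "targets": "-2 0 0 0 255; -3 0 0 0 255; -4 0 0 0 255; -4 0 0 0 255"
}}

```text
time: 3.65
ee_pos: [0.5086, -0.1788, 0.0806]
tcp_rot: [180.0, -0.0, 175.3]
wrist_force: [-0.5, -0.1, 0.1]
opening: 0.0002
grasp_force: 0.0
```

{"op": "send_rows", "data": {
  "targets": "-1 0 0 0 255; -2 0 0 0 255; -3 0 0 0 255; -3 0 0 0 255"
}}

```text
time: 4.15
ee_pos: [0.5116, -0.179, 0.0807]
tcp_rot: [180.0, -0.0, 175.3]
wrist_force: [-0.0, 0.1, -0.6]
opening: -0.0001
grasp_force: 0.0
```

{"op": "send_rows", "data": {
  "targets": "-1 0 0 0 255; -2 0 0 0 255; -2 0 0 0 255"
}}

```text
time: 4.53
ee_pos: [0.5137, -0.1792, 0.0807]
tcp_rot: [180.0, 0.0, 175.3]
wrist_force: [0.2, 0.4, -0.1]
opening: -0.0
grasp_force: 0.0
```

{"op": "send_rows", "data": {
  "targets": "-1 0 0 0 255; -2 0 0 0 255; -3 0 0 0 255; -3 0 0 0 255"
}}

```text
time: 5.03
ee_pos: [0.5166, -0.1795, 0.0807]
tcp_rot: [180.0, -0.0, 175.3]
wrist_force: [-0.5, -0.2, 1.1]
opening: 0.0002
grasp_force: 0.0
```

Run:
```python
from h import *
a=camera('wrist');b=camera('side')
c=np.hstack([cv2.resize(a[180:330,170:340],(400,353),interpolation=2),cv2.resize(b[170:270,260:373],(400,353),interpolation=2)])
cv2.imwrite('pics/c2.png',c)
```

```text
(no output)
```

View pics/c2.png

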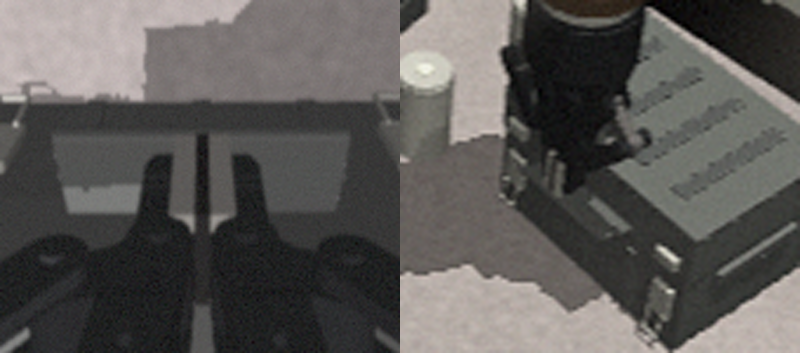

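The fingertips, at crop (170–235, 130), stand in front of the lip. The lip's outer edge is at crop row 135, full-image row about 237, so it may lie farther in than I estimated.

Run:
```python
from h import *
o=bot.get_obs();K=cam('wrist',o);print(o['ee_pos'])
for r in (135,213):
  for z in(.096,.101,.089):print(r,z,ray(K,(170+200/2.353,180+r/2.353),z).round(4))
print(proj(K,o['ee_pos']), proj(K,np.array(o['ee_pos'])+[0,0,.016]))
```

```text
[ 0.51657051 -0.179454    0.08068028]
135 0.096 [ 0.5167 -0.1802  0.096 ]
135 0.101 [ 0.5141 -0.18    0.101 ]
135 0.089 [ 0.5204 -0.1805  0.089 ]
213 0.096 [ 0.5426 -0.1824  0.096 ]
213 0.101 [ 0.5391 -0.1821  0.101 ]
213 0.089 [ 0.5474 -0.1828  0.089 ]
[256.03540165 227.05541818] [256.0892287  237.58639521]
```

{"op": "send_rows", "data": {
  "targets": "-1 0 0 0 255; -2 0 0 0 255; -3 0 0 0 255; -4 0 0 0 255;  -4 0 0 0 255"
}}

```text
time: 5.75
ee_pos: [0.5206, -0.1798, 0.0806]
tcp_rot: [180.0, -0.0, 175.3]
wrist_force: [-0.2, -0.4, 0.1]
opening: -0.0001
grasp_force: 0.0
```

{"op": "send_rows", "data": {
  "targets": "-1 0 0 0 255; -2 0 0 0 255; -3 0 0 0 255; -4 0 0 0 255; -5 0 0 0 255; -5 0 0 0 255"
}}

```text
time: 6.5
ee_pos: [0.5256, -0.1802, 0.0807]
tcp_rot: [180.0, -0.0, 175.3]
wrist_force: [0.5, -0.2, -0.4]
opening: 0.0
grasp_force: 0.0
```

Run:
```python
from h import *
o=bot.get_obs();print(o['ee_pos'],o['wrist_force'])
a=camera('wrist');b=camera('side')
c=np.hstack([cv2.resize(a[200:290,200:310],(400,327),interpolation=2),cv2.resize(b[195:245,285:345],(392,327),interpolation=2)])
c=cv2.convertScaleAbs(c,alpha=2)
cv2.imwrite('pics/c3.png',c)
```

```text
[ 0.52559385 -0.18021361  0.08066865] [ 0.50117172 -0.22004154 -0.41540867]
```

View pics/c3.png

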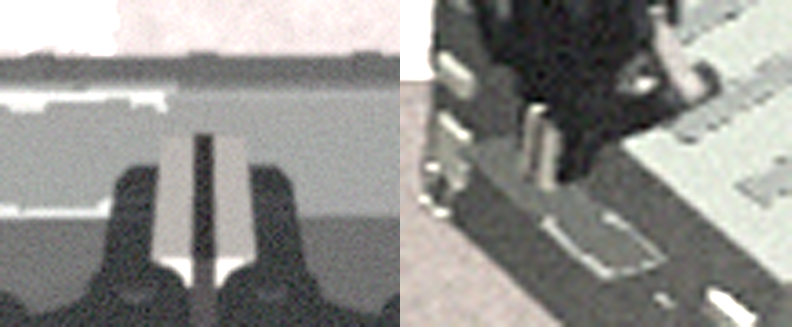

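Run:
```python
from h import *
o=bot.get_obs();s=cam('side');p=np.array(o['ee_pos'])
for dz in(0,.016,.02,.03):
  for dx in(-.011,0,.011):print(dz,dx,proj(s,p+[dx,0,dz]).round(1),proj(cam('wrist'),p+[dx,0,dz]).round(1))
```

```text
0 -0.011 [304.3 232.5] [254.8 213. ]
0 0 [307.3 230.4] [256.  227.1]
0 0.011 [310.3 228.3] [257.3 240.6]
0.016 -0.011 [304.8 228.2] [254.7 222.6]
0.016 0 [307.9 226.1] [256.1 237.6]
0.016 0.011 [311. 224.] [257.4 252. ]
0.02 -0.011 [305.  227.1] [254.7 225.2]
0.02 0 [308.1 225. ] [256.1 240.5]
0.02 0.011 [311.1 222.9] [257.5 255.2]
0.03 -0.011 [305.3 224.3] [254.6 232.4]
0.03 0 [308.4 222.2] [256.1 248.4]
0.03 0.011 [311.5 220.1] [257.6 263.7]
```

Both views put the fingertips about 18 mm above the nominal TCP, so they are hovering over the lip. I'll back off, go lower and approach again.

{"op": "send_rows", "data": {
  "targets": "20 0 0 0 255; 35 0 0 0 255; 35 0 20 0 255; 35 0 28 0 255; 28 0 28 0 255; 22 0 28 0 255; 20 0 28 0 255; 20 0 28 0 255"
}}

```text
time: 7.6
ee_pos: [0.5035, -0.1784, 0.053]
tcp_rot: [-180.0, -0.3, 175.2]
wrist_force: [-15.4, 0.3, 7.4]
opening: 0.0001
grasp_force: 7.7
```

{"op": "send_rows", "data": {
  "targets": "-1 0 0 0 255; -2 0 0 0 255; -3 0 0 0 255; -4 0 0 0 255; -4 0 0 0 255"
}}

```text
time: 8.22
ee_pos: [0.5036, -0.1784, 0.0528]
tcp_rot: [-180.0, -0.7, 175.2]
wrist_force: [-35.1, 2.2, 17.6]
opening: -0.0002
grasp_force: 17.6
```

{"op": "send_rows", "data": {
  "targets": "3 0 0 0 255; 3 0 -4 0 255; 3 0 -8 0 255; 2 0 -12 0 255; 1 0 -16 0 255; 0 0 -20 0 255; 0 0 -20 0 255"
}}

```text
time: 9.1
ee_pos: [0.5063, -0.1786, 0.0722]
tcp_rot: [180.0, -0.4, 175.2]
wrist_force: [-18.2, -0.0, 2.3]
opening: 0.0003
grasp_force: 9.2
```

Run:
```python
from h import *
o=bot.get_obs();print(o['ee_pos'],o['wrist_force'])
a=camera('wrist');b=camera('side')
c=np.hstack([cv2.resize(a[180:330,170:340],(400,353),interpolation=2),cv2.resize(b[170:270,260:373],(400,353),interpolation=2)])
c=cv2.convertScaleAbs(c,alpha=1.6)
cv2.imwrite('pics/c4.png',c)
```

```text
[ 0.50626567 -0.1785871   0.07223331] [-1.82292557e+01 -9.36458573e-03  2.31543259e+00]
```

View pics/c4.png

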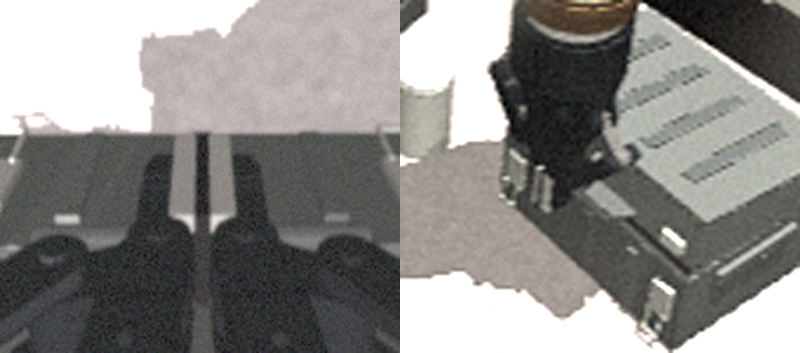

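The lid is lifting: there's a gap under it at the right of the side view, with the fingers on the lip. I'll follow the arc.

{"op": "send_rows", "data": {
  "targets": "-1 0 -8 0 255; -3 0 -16 0 255; -7 0 -25 0 255; -10 0 -33 0 255; -14 0 -41 0 255; -19 0 -50 0 255; -24 0 -59 0 255; -30 0 -68 0 255; -36 0 -76 0 255; -43 0 -84 0 255; -50 0 -92 0 255; -50 0 -92 0 255"
}}

```text
time: 10.7
ee_pos: [0.5603, -0.1831, 0.1654]
tcp_rot: [-180.0, 0.1, 175.3]
wrist_force: [-1.8, -0.5, 1.4]
opening: 0.0
grasp_force: 1.0
```

Run:
```python
from h import *
o=bot.get_obs();print(o['ee_pos'],o['wrist_force'],o['q'])
b=camera('side')
cv2.imwrite('pics/c5.png',cv2.resize(b[130:280,240:420],(540,450)))
```

```text
[ 0.56033591 -0.18312825  0.16543797] [-1.78332489 -0.51927263  1.38904513] [-1.80971013e+01  9.81582460e+00  1.17276155e+01  9.18404047e+01
 -2.33600424e-03 -1.33704679e+01]
```

View pics/c5.png

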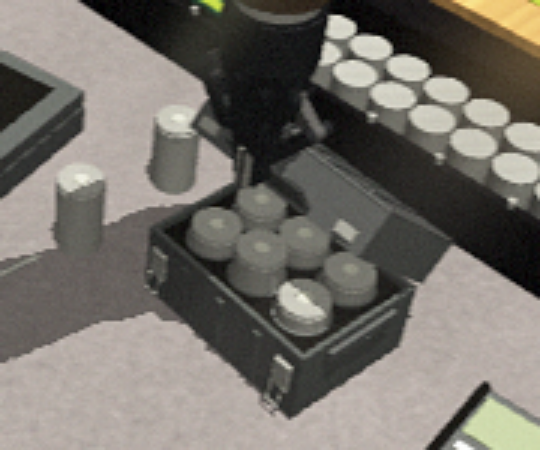

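The lid is at about 45°. The front-row middle cell, crop (260,265), looks like the raised one. I'll carry the lid past upright.

{"op": "send_rows", "data": {
  "targets": "-8 0 -8 0 255; -16 0 -15 0 255; -25 0 -21 0 255; -34 0 -27 0 255; -43 0 -32 0 255; -52 0 -36 0 255; -62 0 -40 0 255; -72 0 -43 0 255; -82 0 -46 0 255; -92 0 -48 0 255; -102 0 -50 0 255; -112 0 -51 0 255; -120 0 -51 0 255; -125 0 -51 0 255; -125 0 -51 0 255"
}}

```text
time: 12.62
ee_pos: [0.6842, -0.1933, 0.2152]
tcp_rot: [180.0, -0.0, 175.3]
wrist_force: [0.2, 0.5, 0.4]
opening: 0.0
grasp_force: 0.0
```

Run:
```python
from h import *
o=bot.get_obs();print(o['ee_pos'],o['wrist_force'],o['q'])
b=camera('side')
cv2.imwrite('pics/c6.png',cv2.resize(b[130:280,240:420],(540,450)))
```

```text
[ 0.68418083 -0.19332247  0.21523002] [0.22306169 0.54580826 0.43885631] [-1.57776393e+01  3.08128244e+01  4.43261156e+01  1.03540929e+02
 -1.24504917e-03 -1.10434270e+01]
```

View pics/c6.png

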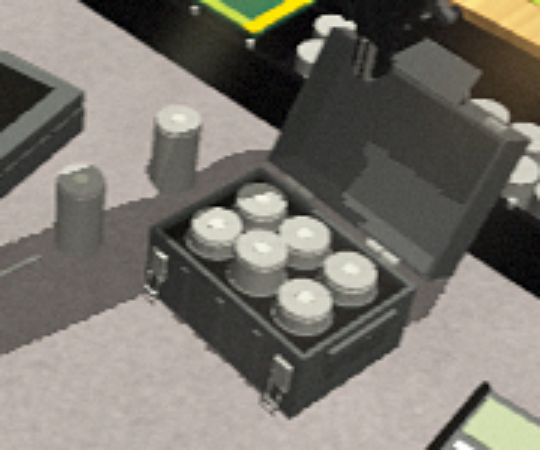

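The lid rests on its stop, clear of the fingers. The raised cell is the front middle one, with its top at crop (261,247), full-image (327,212). I'll move back above it and measure.

{"op": "send_rows", "data": {
  "targets": "10 0 0 0 255; 35 0 0 0 255; 65 0 0 0 255; 85 0 0 0 255; 97 0 0 0 255; 97 0 0 0 255; 97 0 0 0 255; 97 0 0 0 255"
}}

```text
time: 13.68
ee_pos: [0.5877, -0.1853, 0.2154]
tcp_rot: [180.0, -0.0, 175.3]
wrist_force: [-0.1, -0.1, -0.5]
opening: -0.0002
grasp_force: 0.0
```

Run:
```python
from h import *
o=bot.get_obs();print(o['ee_pos'],o['wrist_force'])
s=cam('side')
P=ray(s,(327,212.3),.103);print(P,tool(o,P))
for p in((213,220),(303,295),(350,268),(303,231),(262,195)):print(ray(s,(240+p[0]/3,130+p[1]/3),.092).round(3))
```

```text
[ 0.58771847 -0.18532131  0.21537262] [-0.08671925 -0.06179201 -0.49469794]
[ 0.59269624 -0.18253141  0.103     ] [ -4.76008176   3.18426798 112.37157312]
[ 0.595 -0.126  0.092]
[ 0.586 -0.237  0.092]
[ 0.641 -0.242  0.092]
[ 0.645 -0.187  0.092]
[ 0.652 -0.133  0.092]
```

{"op": "send_rows", "data": {
  "targets": "-3 1 40 0 255; -3 1 80 0 255; -3 1 110 0 255; -3 1 120 0 255; -3 1 125 0 255; -3 1 125 0 255"
}}

```text
time: 14.42
ee_pos: [0.5909, -0.1847, 0.0916]
tcp_rot: [-180.0, 0.1, 175.3]
wrist_force: [0.8, -0.3, -0.1]
opening: -0.0005
grasp_force: 0.0
```

{"op": "send_rows", "data": {
  "targets": "0 0 2 0 255; 0 0 4 0 255; 0 0 6 0 255; 0 0 6 0 255"
}}

```text
time: 14.92
ee_pos: [0.5903, -0.1845, 0.0845]
tcp_rot: [180.0, -0.0, 175.3]
wrist_force: [-1.3, 0.1, 0.3]
opening: -0.0002
grasp_force: 0.0
```

{"op": "send_rows", "data": {
  "targets": "0 0 2 0 255; 0 0 4 0 255; 0 0 6 0 255; 0 0 6 0 255"
}}

```text
time: 15.42
ee_pos: [0.5903, -0.1845, 0.0784]
tcp_rot: [180.0, -0.0, 175.3]
wrist_force: [-0.2, -0.5, -0.4]
opening: 0.0003
grasp_force: 0.0
```

{"op": "send_rows", "data": {
  "targets": "0 0 1 0 255; 0 0 2 0 255; 0 0 3 0 255; 0 0 3 0 255"
}}

```text
time: 15.92
ee_pos: [0.5904, -0.1846, 0.0756]
tcp_rot: [180.0, -0.0, 175.3]
wrist_force: [0.2, 0.1, 0.4]
opening: -0.0001
grasp_force: 0.0
```

{"op": "send_rows", "data": {
  "targets": "0 0 1 0 255; 0 0 2 0 255; 0 0 3 0 255; 0 0 3 0 255"
}}

```text
time: 16.42
ee_pos: [0.5905, -0.1846, 0.0729]
tcp_rot: [-180.0, 0.0, 175.3]
wrist_force: [-1.7, 0.7, 3.7]
opening: -0.0003
grasp_force: 2.0
```

Contact at 3.7 N, which is the cell's sliding force. I'll press on to the hard floor.

{"op": "send_rows", "data": {
  "targets": "0 0 2 0 255; 0 0 4 0 255; 0 0 6 0 255; 0 0 6 0 255"
}}

```text
time: 16.92
ee_pos: [0.5904, -0.1846, 0.0663]
tcp_rot: [180.0, -0.0, 175.3]
wrist_force: [0.4, -0.5, 1.4]
opening: 0.0001
grasp_force: 0.4
```

{"op": "send_rows", "data": {
  "targets": "0 0 1 0 255; 0 0 2 0 255; 0 0 3 0 255; 0 0 3 0 255"
}}

```text
time: 17.42
ee_pos: [0.5904, -0.1846, 0.0636]
tcp_rot: [180.0, 0.0, 175.3]
wrist_force: [-0.6, -0.1, 2.5]
opening: 0.0001
grasp_force: 1.4
```

{"op": "send_rows", "data": {
  "targets": "0 0 1 0 255; 0 0 2 0 255; 0 0 2 0 255"
}}

```text
time: 17.8
ee_pos: [0.5904, -0.1846, 0.0615]
tcp_rot: [-180.0, -0.0, 175.3]
wrist_force: [0.8, -0.8, 1.7]
opening: -0.0001
grasp_force: 1.3
```

{"op": "send_rows", "data": {
  "targets": "0 0 1 0 255; 0 0 2 0 255; 0 0 3 0 255; 0 0 3 0 255"
}}

```text
time: 18.3
ee_pos: [0.5905, -0.1846, 0.0595]
tcp_rot: [-180.0, 0.0, 175.3]
wrist_force: [-1.8, 0.4, 9.2]
opening: 0.0003
grasp_force: 4.4
```

{"op": "send_rows", "data": {
  "targets": "0 0 1 0 255; 0 0 2 0 255; 0 0 2 0 255"
}}

```text
time: 18.68
ee_pos: [0.5906, -0.1846, 0.0594]
tcp_rot: [-180.0, 0.1, 175.3]
wrist_force: [-6.7, 2.7, 20.7]
opening: 0.0
grasp_force: 10.4
```

Force climbs to 20 N with no further travel, so the cell is on the floor of its pocket. I'll lift off and check.

{"op": "send_rows", "data": {
  "targets": "0 0 0 0 255; 0 0 -3 0 255; 0 0 -10 0 255; 0 0 -40 0 255; 0 0 -90 0 255; 0 0 -130 0 255; 50 0 -150 0 255; 110 0 -150 0 255; 160 0 -150 0 255; 160 0 -150 0 255; 160 0 -150 0 255; 160 0 -150 0 255"
}}

```text
time: 20.18
ee_pos: [0.4317, -0.1714, 0.2063]
tcp_rot: [180.0, -0.0, 175.3]
wrist_force: [0.4, 0.0, -0.1]
opening: -0.0001
grasp_force: 0.0
```

Run:
```python
from h import *
b=camera('side')
cv2.imwrite('pics/c7.png',cv2.resize(b[90:300,200:430],(657,600)))
```

```text
(no output)
```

View pics/c7.png

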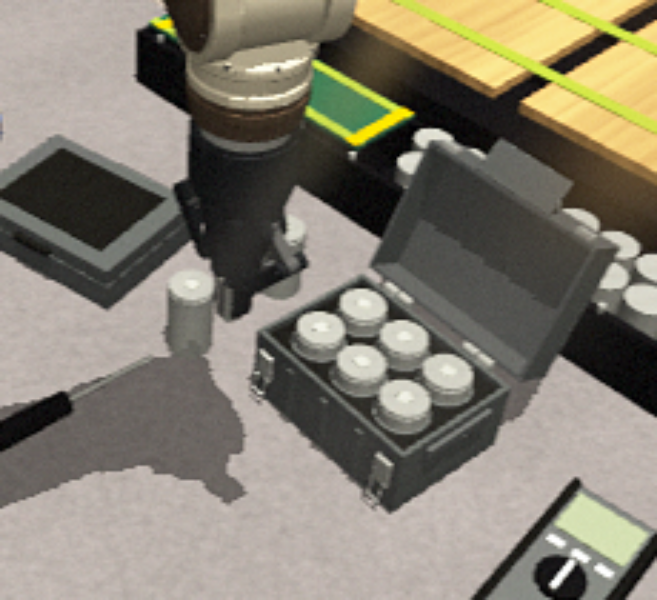

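All six cells look level, with the pressed one at crop (361,368). The lid rests open, the bit case is shut and the visible bystanders haven't moved.

```bash
python3 -c "
from workcell import ticket
print(ticket.job_done())"
```

```text
the job is handed in; nothing more can be done
None
```

The job is handed in, with no verdict shown: the cell case lid rests open on its stop, the front middle cell is pressed home level with the other five, and the last picture shows the bit case shut and nothing else moved.

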